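# Seat the switch-cavity cover on a guitar back and lock it

### The job

The round cream cover plate lies loose on the back of the black guitar body. Without picking it up, nudge it across the guitar with the fingertips until it drops into its round recess and lies flush; then push the stud of the brass turn-button with the fingertips so that it swings round over the cover as far as it goes. Leave the blue solder spool and the amber knob on the guitar where they stand, and finish with the hand clear.

Things in the scene. Friction and masses are not known exactly. Their poses are not given: they have to be found in the camera images.
- guitar: black electric-guitar body without its neck, lying flat and fixed, back up, 45 mm thick, about 330 mm across (its x) and 420 mm long (its y); origin under its middle on the bench, z up. Its flat top is 45 mm above the bench. Around the recess the top is flat from -140 to +140 mm in x and from -140 to +100 mm in y
- recess (a point): centre of the round recess (bare wood floor), at the level of the guitar's top face; 68 mm diameter, 6 mm deep, upright walls with a 1 mm bevel at the rim; axes as the guitar's
- cover_center (a point): centre (half-way up) of the loose cream cover disc, 64 mm diameter, 6 mm thick, about 30 g (20 to 45 g), lying flat on the guitar's top 80 to 140 mm from the recess centre at the start, with no thing between it and the recess. Seated, its top is level with the guitar's top and this point is 3 mm below it
- turn_pivot (a point): pivot axis (vertical) of the brass turn-button, at the level of the guitar's top face, 58 mm from the recess centre on the guitar's +x side
- turn_stud (a point): on the axis of the round upright brass stud near the tip of the turn-button, 14 mm above the guitar's top; stud 12 mm diameter, its top 22 mm above the guitar, 40 mm from the pivot. The arm under it is 12 mm wide, runs from the pivot to 46 mm from it, between 2 and 7 mm above the guitar's top
- turn_button (a joint): angle of the turn-button (rad), counter-clockwise from above: 0 points along the guitar's +y, past the recess; 1.57 points at the recess centre, over the cover; stops at -0.25 and 1.65. Stays where it is left; about 1 N at the stud moves it
- spool_center (a point): centre (half-way up) of a small blue solder spool standing upright on the guitar, 44 mm diameter, 32 mm tall; not to be moved
- tone_knob_center (a point): centre (half-way up) of an amber control knob standing on the guitar, 28 mm diameter, 18 mm tall; not to be moved
Not all that is in view belongs to the job. There is more than one size of the part that bears cover_center; the job needs the middle-sized.

How it is judged:
On the way, in this order (a step that is already met when the one before it is completed fails the run):
1. the cover lies flush in its recess (horizontal distance between cover_center and recess below 0.004 m and z of cover_center in the frame of recess below -0.0015 m and angle between cover_center's own z axis and vertical below 0.05 rad), for 0.2 s.
2. the turn-button has been swung over the cover (value of joint turn_button above 1.4 rad), for 0.2 s.
At the end, for the whole second after the job is handed in: The cover lies level in the recess (centre within 4 mm of the recess centre, top within 1.5 mm of flush, tilt under 0.05 rad), the turn-button stands over it (joint above 1.4 rad), and the spool and the knob are within 15 mm of where they stood (all of step 1 and value of joint turn_button above 1.4 rad and distance of each of spool_center, tone_knob_center from where it was at the start of the episode below 0.015 m); the robot touches nothing.
It fails at once if the cover is lifted off the guitar (its centre more than 15 mm above the top face) (z of cover_center in the frame of recess above 0.015 m).
It fails at once if the cover is turned up on edge or over (angle between cover_center's own z axis and vertical above 0.6 rad).
It fails at once if the solder spool is moved more than 15 mm (distance of spool_center from where it was at the start of the episode above 0.015 m).
It fails at once if the amber knob is moved more than 15 mm (distance of tone_knob_center from where it was at the start of the episode above 0.015 m).
It also fails if it takes over 58 s, if anything falls off the work surface, if the arm or the gripper's body presses on something with over 40 N, if the wrist force passes 120 N, or if a joint passes its speed limit or range.

### The arm

A 6-joint arm with a two-finger parallel gripper is mounted at the origin on the work surface. World frame = base frame: x ahead of the robot, y to its left, z up, the work surface at z = 0. Lengths are in m, angles in rad, forces in N, time in s.
With the tool pointing down it reaches from about 0.35 to 0.975 m from the base axis. Payload 4.9 kg.
Tool frame: the origin (TCP) lies on the centre line of the jaws, within the pads' length; the fingertips stand 14 mm ahead of it and the grasp point (between the pads) lies 5 mm behind it; z points along the fingers, y is the line along which they close (so a half turn about z gives the same grasp; the last joint's range is limited). The gripper opens to 85 mm and grips with 20 to 120 N. Pads are 22 mm wide; open, the fingers measure 114 mm over their backs; the gripper's body (76 mm by 85 mm) begins 54 mm behind the grasp point. The pads swing forward as they close: fully open they stand 13 mm farther back than shut.
Start: joints at [1.17, 0.053, 1.613, -0, 1.476, -0.119], TCP at [0.174, 0.6, 0.245] pointing down, gripper open.
Joint ranges: [-3.01, 3.01], [-1.01, 2.22], [0.06, 2.58], [-1.02, 4.17], [0.09, 2.62], [-3.14, 3.14]. Speed limits (rad/s): [2.57, 2.57, 3.14, 3.14, 3.14, 3.14].

### API

Orientations are given as a unit quaternion [w, x, y, z].
In Python, from plant import * gives the robot as it stands.
- The arm moves only by the tool send_rows, never from a script. Its argument "steps" is a list of rows, each an object with "translation": the shift along the tool's x, y, z in cm, a list of three; "delta_rot": the turn, a rotation vector about the tool's x, y, z in rad, a list of three; "jaw": the finger opening in cm, from 0 to 8.54. In form: [{"translation": [dx, dy, dz], "delta_rot": [rx, ry, rz], "jaw": jaw}, ...]. A call has exactly 8 rows; each row is the pose to reach, as a shift and turn from the pose commanded when the call began, along the tool's axes at that moment; what a row does not reach only later rows make up. A row lasts 1/10 s, in which the tool goes at most 50 mm and 8.59 degrees, less where a joint would pass 70% of its speed; a pose out of reach is approached as far as the arm can. A call with a gripper value outside its range is refused whole. The fingers move at their own pace and stop on an object; the grip force is fixed at half the most. Time passes only in rows, so rows that repeat a pose let the fingers close, or fill a call up. It gives the time, the measured TCP pose, the force, the opening and the grip force at its end, in the units of the state.
- state(): the state, without advancing time (a new reading comes with each control period).
- grab_frame(name): name is "scene" or "top" or "wrist"; returns a dict with "pixels" (480x640x3 uint8, blue, green, red), "range_z" (480x640 float32, m along the optical axis (not along the pixel's ray), 0 where there is no reading), "fx", "fy", "cx", "cy" (pixels), "dist" ([k1, k2, p1, p2, k3] as OpenCV has them; the pictures are not rectified), "rvec" (rotation vector, rad) and "tvec" (3), from world to camera coordinates, as OpenCV has them. Camera axes: x right, y down, z forward; pixel columns grow to the right and rows downward; lengths in m; the calibration is good to about 2 mm. A picture is of the moment at which its call begins.
- job_done(): hands the job in; it is judged then, once.
The state is a dict: "time": time; "joint_pos": joint angles; "joint_vel": joint speeds; "joint_efforts": joint torques, N m; "tool_pos": TCP position; "tool_rot": TCP orientation; "contact_force": force on the tool from outside, world axes, zero at the start; "ft_torque": the same for the moment, N m; "gripper_width": opening from 0.0 (shut) to 1.0 (fully open); "grasp_force": force on a finger pad.
Only numpy, scipy, OpenCV 4.12 (cv2) and the standard library are available. Lean on these libraries where they do the work, as an engineer would, in place of code of your own. Each camera call takes 0.05 s, during which the arm holds its last target. There are 200 camera calls.

## Working session

There is one attempt and no reset: what is moved stays moved. The work goes in short steps, Python scripts to look and compute and a tool call to move; the robot and the scene stay as the last step left them, time stands still between calls to the robot, and variables do not carry over. Pictures are saved under pics/ and viewed, at most 10 in all, crops included, and the job is handed in when it is done.

Besides the shell and the picture viewer there is one more tool, called after ">>>" by a JSON object that holds its "fn" and its "kwargs", one argument or row to a line. send_rows: Moves the arm, as the interface text tells. Its arguments: {"type":"object","properties":{"steps":{"type":"array","items":{"type":"object","properties":{"translation":{"type":"array","items":{"type":"number"}},"delta_rot":{"type":"array","items":{"type":"number"}},"jaw":{"type":"number"}}}}},"required":["steps"]}

```bash
mkdir -p pics; cat > h.py <<'E'
from plant import *
import numpy as np, cv2
def ray(f,px,z):
    K=np.array([[f['fx'],0,f['cx']],[0,f['fy'],f['cy']],[0,0,1]]);R=cv2.Rodrigues(np.array(f['rvec'],float))[0];t=np.array(f['tvec'],float).ravel()
    p=cv2.undistortPoints(np.array(px,float).reshape(-1,1,2),K,np.array(f['dist'],float)).reshape(-1,2)
    d=np.c_[p,np.ones(len(p))]@R; c=-R.T@t
    return c+d*((z-c[2])/d[:,2])[:,None]
E
python3 - <<'E'
from h import *
import pickle
for n in ("top","scene"):
    f=grab_frame(n); pickle.dump(f,open(n+".pkl","wb")); cv2.imwrite(f"pics/{n}0.png",f["pixels"])
print(state())
E
```

```text
{'time': 0.1, 'joint_pos': array([ 1.16998426e+00,  5.33013155e-02,  1.61417371e+00,  2.17228990e-05,
        1.47597396e+00, -1.19036306e-01]), 'joint_vel': array([-0.00169694, -0.00223016, -0.00302042,  0.00089114, -0.00259671,
        0.000876  ]), 'joint_efforts': array([ 7.23921348e-04, -3.94903135e+01, -3.71365356e+01,  2.98999601e-05,
        3.88669461e-03,  1.61185966e-05]), 'tool_pos': array([0.17359342, 0.59984934, 0.24416926]), 'tool_rot': array([-2.48994068e-04,  1.40423219e-01,  9.90091136e-01, -8.94210171e-04]), 'contact_force': array([ 0.09768944,  0.55951561, -0.48742032]), 'ft_torque': array([-0.00224778, -0.02812897, -0.05569242]), 'grasp_force': 0.0, 'gripper_width': 0.999291217539965}
```

View pics/top0.png

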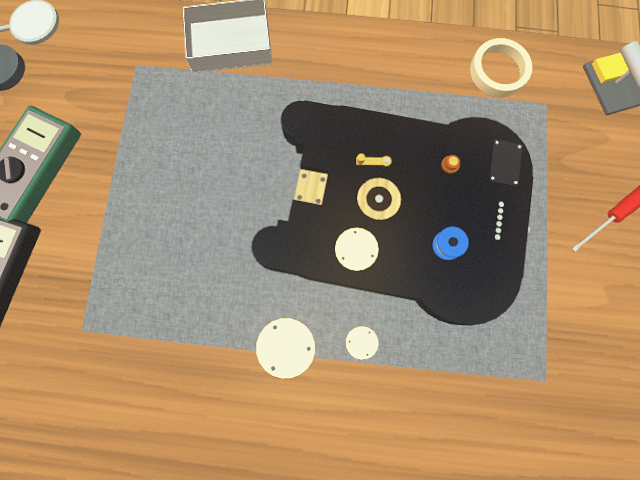

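View pics/scene0.png

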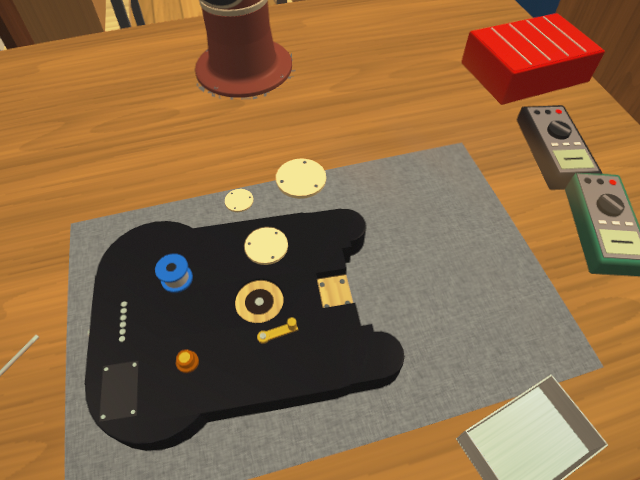

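The pictures show three cream discs: the large one at top (285,348) and the small one at (362,342) are both on the mat. The disc at (357,249) lies on the guitar and is mid-sized, so it should be the one meant. The recess is at (379,199), the button at (361–387,160), the spool at (452,242) and the knob at (451,163). I'll confirm this by measuring the discs and enlarging a crop.

```bash
python3 - <<'E'
from h import *
import pickle
f=pickle.load(open("top.pkl","rb"));im=f["pixels"]
hsv=cv2.cvtColor(im,cv2.COLOR_BGR2HSV)
def blobs(m,z,name,f):
    for c in cv2.findContours(m,cv2.RETR_EXTERNAL,cv2.CHAIN_APPROX_NONE)[0]:
        if cv2.contourArea(c)<60: continue
        w=ray(f,c.reshape(-1,2),z)[:,:2].astype(np.float32)
        e=cv2.fitEllipse(w*1000); px=c.reshape(-1,2).mean(0)
        if 240<px[0]<540 and 90<px[1]<390: print(name,px.round(),np.round(e[0],1),np.round(e[1],1),round(e[2]))
blobs(cv2.inRange(hsv,(15,15,180),(40,90,255)),.051,"cream",f)
blobs(cv2.inRange(hsv,(12,90,100),(35,255,255)),.045,"wood",f)
blobs(cv2.inRange(hsv,(100,120,80),(125,255,255)),.077,"blue",f)
blobs(cv2.inRange(hsv,(3,150,80),(16,255,255)),.063,"amber",f)
R=cv2.Rodrigues(np.array(f['rvec'],float))[0];print("cam",-R.T@np.array(f['tvec']).ravel())
s=pickle.load(open("scene.pkl","rb"))
a=cv2.resize(im[140:280,310:480],None,fx=4,fy=4,interpolation=cv2.INTER_CUBIC); cv2.imwrite("pics/crop.png",a)
g=lambda u,v:np.round(ray(f,[(u,v)],.045)[0]*1000)
print(g(100,200),g(300,200),g(300,100), np.unique(f['range_z'][150:170,355:395].round(3))[:4])
E
```

```text
cream [362. 342.] [382.6 -70.9] [45.7 46. ] 167
cream [285. 348.] [364.5  36.9] [82.5 83.4] 4
cream [356. 249.] [516.4 -51.3] [62.4 62.9] 50
wood [379. 198.] [598.8 -79.3] [65.8 66.7] 163
wood [311. 187.] [606.7  26. ] [49.3 59.3] 85
wood [450. 164.] [ 666.  -186.5] [26.5 30.3] 53
wood [373. 160.] [659.4 -64.1] [17.6 68.8] 2
wood [326. 217.] [577.7   4.7] [ 829.4 1074.6] 10
blue [451. 243.] [ 534.1 -182.6] [45.  54.1] 37
amber [451. 164.] [ 658.8 -181.7] [26.1 30.1] 50
cam [ 0.40472908 -0.0056635   0.71013536]
[552. 348.  45.] [583.  40.  45.] [749.  59.  45.] [0.    0.675 0.676 0.677]
```

View pics/crop.png

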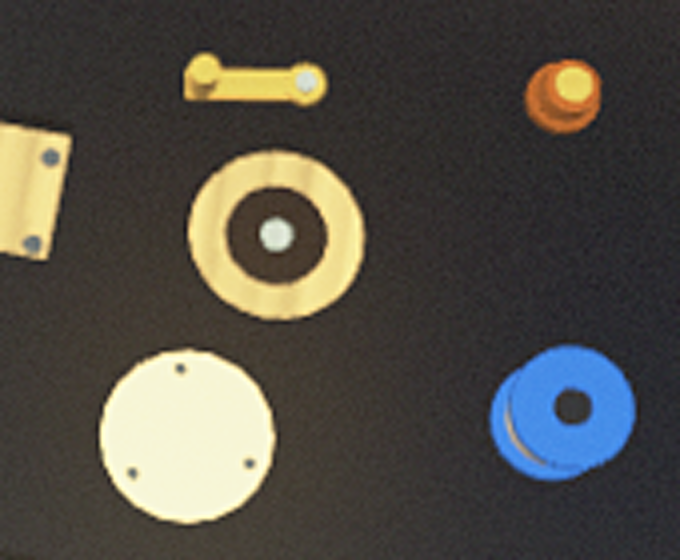

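Confirmed: the disc at (357,249) measures about 63 mm across (the others are 46 and 83 mm), so it's the middle-sized one. The stud is at the left end of the button. The line from cover to recess is clear and nearly along tool −x. I'll move behind the cover.

>>> {"fn": "send_rows", "kwargs": {
  "steps": [
    {"translation": [-4, -4.5, 0], "delta_rot": [0, 0, 0], "jaw": 4},
    {"translation": [-7, -7.9, 0], "delta_rot": [0, 0, 0], "jaw": 4},
    {"translation": [-10, -11.3, 0], "delta_rot": [0, 0, 0], "jaw": 4},
    {"translation": [-13, -14.7, 0], "delta_rot": [0, 0, 0], "jaw": 4},
    {"translation": [-16, -18.1, 0], "delta_rot": [0, 0, 0], "jaw": 4},
    {"translation": [-19, -21.5, 0], "delta_rot": [0, 0, 0], "jaw": 4},
    {"translation": [-22, -24.9, 0], "delta_rot": [0, 0, 0], "jaw": 4},
    {"translation": [-25, -28.2, 0], "delta_rot": [0, 0, 0], "jaw": 4}
  ]
}}

```text
time: 0.9
tool_pos: [0.3356, 0.2582, 0.2449]
tool_rot: [-0.0, 0.14, 0.99, -0.0]
contact_force: [1.4, 0.6, 0.1]
gripper_width: 0.472
grasp_force: 0.0
```

>>> {"fn": "send_rows", "kwargs": {
  "steps": [
    {"translation": [-3, -3.4, 0.5], "delta_rot": [0, 0, 0.02], "jaw": 4},
    {"translation": [-6, -6.7, 2], "delta_rot": [0, 0, 0.046], "jaw": 4},
    {"translation": [-9, -10.1, 4], "delta_rot": [0, 0, 0.046], "jaw": 4},
    {"translation": [-12, -13.5, 6], "delta_rot": [0, 0, 0.046], "jaw": 4},
    {"translation": [-15, -16.9, 8], "delta_rot": [0, 0, 0.046], "jaw": 4},
    {"translation": [-18, -20.2, 10], "delta_rot": [0, 0, 0.046], "jaw": 4},
    {"translation": [-21.9, -24.6, 11], "delta_rot": [0, 0, 0.046], "jaw": 4},
    {"translation": [-21.9, -24.6, 12], "delta_rot": [0, 0, 0.046], "jaw": 4}
  ]
}}

```text
time: 1.7
tool_pos: [0.4787, -0.0411, 0.1249]
tool_rot: [0.0, 0.166, 0.986, -0.001]
contact_force: [-0.6, 0.4, 0.2]
gripper_width: 0.472
grasp_force: 0.0
```

```bash
python3 - <<'E'
from h import *
s=state();print(s)
f=grab_frame("wrist");cv2.imwrite("pics/w1.png",f["pixels"])
print(f['range_z'][f['range_z']>0].min())
E
```

```text
{'time': 1.7, 'joint_pos': array([-2.40041698e-01, -1.95087225e-01,  2.05545329e+00, -1.07776759e-03,
        1.28034948e+00, -1.47793763e+00]), 'joint_vel': array([-0.09807778,  0.23935281,  0.01580408,  0.03790122, -0.22194318,
       -0.11531516]), 'joint_efforts': array([ -0.64107014, -25.92022777, -33.68210435,  -0.23535864,
         0.09493598,  -0.13492556]), 'tool_pos': array([ 0.47871932, -0.04106377,  0.12494527]), 'tool_rot': array([ 3.99403409e-04,  1.65530652e-01,  9.86204413e-01, -5.47228109e-04]), 'contact_force': array([-0.6048976 ,  0.44231215,  0.24002291]), 'ft_torque': array([ 0.00945685,  0.01058732, -0.01220715]), 'grasp_force': 0.0, 'gripper_width': 0.4720799303185585}
0.056400727
```

View pics/w1.png

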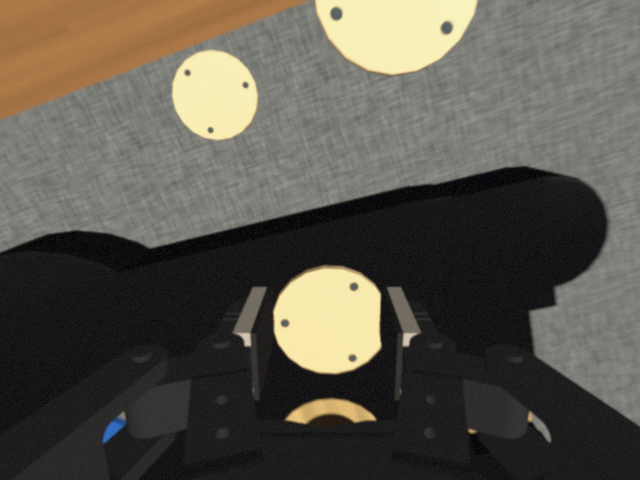

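The wrist view shows the cover at (329,320) between the fingers, slightly ahead in the push direction, with the recess rim below it at (330,410). I'll cross-check the cover position from this view.

```bash
cat >> h.py <<'E'
def cover(n,z=.051,lo=(15,15,150)):
    f=grab_frame(n);h=cv2.cvtColor(f["pixels"],cv2.COLOR_BGR2HSV)
    cs=cv2.findContours(cv2.inRange(h,lo,(40,110,255)),cv2.RETR_EXTERNAL,cv2.CHAIN_APPROX_NONE)[0]
    for c in cs:
        if cv2.contourArea(c)<800: continue
        w=ray(f,c.reshape(-1,2),z)[:,:2].astype(np.float32)*1000;(x,y),r=cv2.minEnclosingCircle(w)
        if x>440: print(n,"cover",np.round(cv2.fitEllipse(w)[:2],1).tolist(),"mec",round(x,1),round(y,1),round(r,1))
    return f
E
python3 - <<'E'
from h import *
cover("wrist");f=cover("top")
cover("scene")
s=state();print(s['tool_pos'],s['tool_rot'])
E
```

```text
wrist cover [[513.8, -52.0], [59.6, 64.8]] mec 514.0 -51.1 32.4
top cover [[651.2, 473.7], [54.1, 74.4]] mec 652.6 474.3 40.3
top cover [[839.5, -260.8], [95.8, 110.1]] mec 839.5 -260.2 55.2
scene cover [[862.0, 199.2], [107.4, 152.1]] mec 866.1 196.7 84.1
scene cover [[515.3, -51.2], [60.3, 61.6]] mec 515.4 -51.1 31.4
scene cover [[606.8, 485.9], [77.6, 179.6]] mec 604.1 485.9 88.2
scene cover [[470.9, 502.4], [68.5, 112.1]] mec 456.3 502.9 62.9
[ 0.47674902 -0.03643775  0.12481317] [-8.34781809e-04  1.63048352e-01  9.86617675e-01  3.17179626e-04]
```

>>> {"fn": "send_rows", "kwargs": {
  "steps": [
    {"translation": [0.1, -0.17, 1.5], "delta_rot": [0, 0, 0], "jaw": 4},
    {"translation": [0.1, -0.17, 3], "delta_rot": [0, 0, 0], "jaw": 4},
    {"translation": [0.1, -0.17, 4.5], "delta_rot": [0, 0, 0], "jaw": 4},
    {"translation": [0.1, -0.17, 5.5], "delta_rot": [0, 0, 0], "jaw": 4},
    {"translation": [0.1, -0.17, 5.9], "delta_rot": [0, 0, 0], "jaw": 4},
    {"translation": [0.1, -0.17, 6.1], "delta_rot": [0, 0, 0], "jaw": 4},
    {"translation": [0.1, -0.17, 6.2], "delta_rot": [0, 0, 0], "jaw": 4},
    {"translation": [0.1, -0.17, 6.2], "delta_rot": [0, 0, 0], "jaw": 4}
  ]
}}

```text
time: 2.7
tool_pos: [0.4764, -0.0386, 0.0639]
tool_rot: [0.001, 0.163, 0.987, -0.0]
contact_force: [-0.9, 0.2, -0.9]
gripper_width: 0.469
grasp_force: 0.0
```

```bash
python3 - <<'E'
from h import *
s=state();print(s['tool_pos'],s['contact_force'])
f=cover("wrist");cv2.imwrite("pics/w2.png",f["pixels"])
f=grab_frame("scene");cv2.imwrite("pics/s2.png",cv2.resize(f["pixels"][180:360,180:400],None,fx=3,fy=3,interpolation=cv2.INTER_CUBIC))
E
```

```text
[ 0.4764196  -0.03856917  0.06385955] [-0.86376488  0.22718949 -0.93969202]
wrist cover [[506.2, -48.8], [46.2, 59.3]] mec 511.1 -51.0 30.7
```

View pics/s2.png

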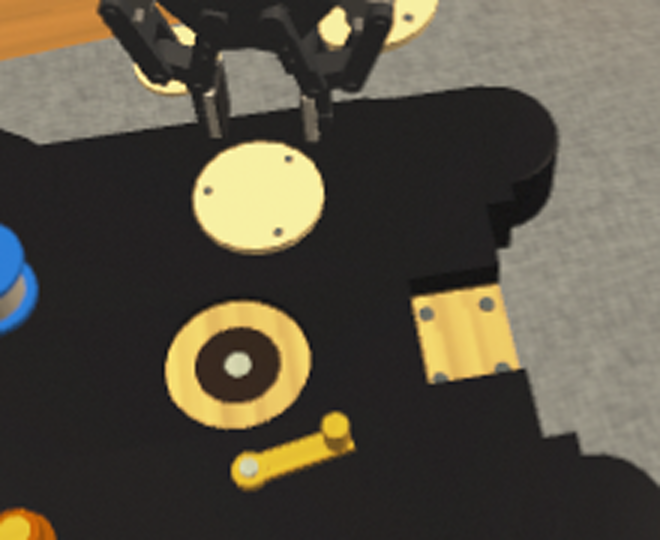

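The fingertips stand just behind the cover, at crop (215,130) and (310,135), and no contact has registered yet. I'll lower slowly.

>>> {"fn": "send_rows", "kwargs": {
  "steps": [
    {"translation": [0, 0, 0.1], "delta_rot": [0, 0, 0], "jaw": 4},
    {"translation": [0, 0, 0.2], "delta_rot": [0, 0, 0], "jaw": 4},
    {"translation": [0, 0, 0.25], "delta_rot": [0, 0, 0], "jaw": 4},
    {"translation": [0, 0, 0.3], "delta_rot": [0, 0, 0], "jaw": 4},
    {"translation": [0, 0, 0.35], "delta_rot": [0, 0, 0], "jaw": 4},
    {"translation": [0, 0, 0.4], "delta_rot": [0, 0, 0], "jaw": 4},
    {"translation": [0, 0, 0.4], "delta_rot": [0, 0, 0], "jaw": 4},
    {"translation": [0, 0, 0.4], "delta_rot": [0, 0, 0], "jaw": 4}
  ]
}}

```text
time: 3.6
tool_pos: [0.476, -0.0385, 0.0593]
tool_rot: [-0.0, 0.163, 0.987, -0.0]
contact_force: [0.1, 0.1, 0.6]
gripper_width: 0.468
grasp_force: 0.0
```

>>> {"fn": "send_rows", "kwargs": {
  "steps": [
    {"translation": [0, 0, 0.05], "delta_rot": [0, 0, 0], "jaw": 4},
    {"translation": [0, 0, 0.1], "delta_rot": [0, 0, 0], "jaw": 4},
    {"translation": [0, 0, 0.15], "delta_rot": [0, 0, 0], "jaw": 4},
    {"translation": [0, 0, 0.2], "delta_rot": [0, 0, 0], "jaw": 4},
    {"translation": [0, 0, 0.2], "delta_rot": [0, 0, 0], "jaw": 4},
    {"translation": [0, 0, 0.2], "delta_rot": [0, 0, 0], "jaw": 4},
    {"translation": [0, 0, 0.2], "delta_rot": [0, 0, 0], "jaw": 4},
    {"translation": [0, 0, 0.2], "delta_rot": [0, 0, 0], "jaw": 4}
  ]
}}

```text
time: 4.4
tool_pos: [0.476, -0.0386, 0.0575]
tool_rot: [-0.0, 0.163, 0.987, -0.0]
contact_force: [-2.7, 1.0, 3.6]
gripper_width: 0.468
grasp_force: 2.0
```

Contact is at TCP z ≈ 0.058. I'll raise 1.5 mm and push about 75 mm.

>>> {"fn": "send_rows", "kwargs": {
  "steps": [
    {"translation": [0, 0, -0.15], "delta_rot": [0, 0, 0], "jaw": 4},
    {"translation": [-0.3, 0, -0.15], "delta_rot": [0, 0, 0], "jaw": 4},
    {"translation": [-0.6, 0, -0.15], "delta_rot": [0, 0, 0], "jaw": 4},
    {"translation": [-1.1, 0, -0.15], "delta_rot": [0, 0, 0], "jaw": 4},
    {"translation": [-1.8, 0.02, -0.15], "delta_rot": [0, 0, 0], "jaw": 4},
    {"translation": [-2.5, 0.04, -0.15], "delta_rot": [0, 0, 0], "jaw": 4},
    {"translation": [-3.2, 0.06, -0.15], "delta_rot": [0, 0, 0], "jaw": 4},
    {"translation": [-3.9, 0.08, -0.15], "delta_rot": [0, 0, 0], "jaw": 4}
  ]
}}

```text
time: 5.2
tool_pos: [0.5139, -0.0506, 0.0588]
tool_rot: [0.0, 0.163, 0.987, -0.0]
contact_force: [-0.3, -0.4, 0.4]
gripper_width: 0.466
grasp_force: 0.1
```

>>> {"fn": "send_rows", "kwargs": {
  "steps": [
    {"translation": [-0.7, 0.02, 0], "delta_rot": [0, 0, 0], "jaw": 4},
    {"translation": [-1.4, 0.02, 0], "delta_rot": [0, 0, 0], "jaw": 4},
    {"translation": [-2.1, 0.02, 0], "delta_rot": [0, 0, 0], "jaw": 4},
    {"translation": [-2.7, 0.02, 0], "delta_rot": [0, 0, 0], "jaw": 4},
    {"translation": [-3.1, 0.02, 0], "delta_rot": [0, 0, 0], "jaw": 4},
    {"translation": [-3.4, 0.02, 0], "delta_rot": [0, 0, 0], "jaw": 4},
    {"translation": [-3.6, 0.02, 0], "delta_rot": [0, 0, 0], "jaw": 4},
    {"translation": [-3.6, 0.02, 0], "delta_rot": [0, 0, 0], "jaw": 4}
  ]
}}

```text
time: 6.0
tool_pos: [0.5475, -0.0618, 0.0589]
tool_rot: [0.0, 0.163, 0.987, -0.0]
contact_force: [-0.3, 0.3, 0.5]
gripper_width: 0.471
grasp_force: 0.0
```

```bash
python3 - <<'E'
from h import *
s=state();print(s['tool_pos'],s['contact_force'])
cover("wrist");f=cover("scene");cv2.imwrite("pics/s3.png",cv2.resize(f["pixels"][180:360,180:400],None,fx=3,fy=3,interpolation=cv2.INTER_CUBIC))
import pickle;f=pickle.load(open("scene.pkl","rb"));h=cv2.cvtColor(f["pixels"],cv2.COLOR_BGR2HSV)
for c in cv2.findContours(cv2.inRange(h,(12,90,100),(35,255,255)),cv2.RETR_EXTERNAL,cv2.CHAIN_APPROX_NONE)[0]:
    if 230<c.mean((0,1))[0]<310 and cv2.contourArea(c)>100: print(c.mean((0,1)),cv2.fitEllipse(ray(f,c.reshape(-1,2),.045)[:,:2].astype(np.float32)*1000))
E
```

```text
[ 0.54746496 -0.06180812  0.05886464] [-0.28043055  0.30996148  0.51584671]
wrist cover [[534.9, -178.0], [20.3, 30.4]] mec 534.4 -182.8 16.0
wrist cover [[572.5, -70.7], [48.8, 56.6]] mec 577.1 -72.4 30.5
wrist cover [[590.8, 22.8], [29.4, 42.8]] mec 594.1 19.8 23.6
scene cover [[858.3, 201.3], [118.7, 150.4]] mec 858.3 199.8 84.7
scene cover [[677.4, 149.9], [74.0, 106.6]] mec 680.9 146.6 64.8
scene cover [[581.3, -73.1], [60.8, 61.9]] mec 581.1 -72.9 31.7
scene cover [[598.1, 111.5], [83.8, 133.5]] mec 615.6 120.0 78.9
scene cover [[573.3, 256.5], [94.7, 115.1]] mec 576.6 263.5 72.8
scene cover [[607.8, 485.6], [77.7, 181.3]] mec 605.2 487.9 89.4
scene cover [[471.1, 502.6], [69.7, 108.6]] mec 457.5 501.5 61.9
[277.96907216 330.36082474] ((649.895751953125, -62.205963134765625), (17.986316680908203, 67.91162109375), 9.90847396850586)
[258.74418605 301.2248062 ] ((600.3929443359375, -79.45121765136719), (64.39970397949219, 65.81536102294922), 7.269585132598877)
[265.73043478 245.26086957] ((511.9835510253906, -51.22323226928711), (64.4101791381836, 66.66377258300781), 92.62188720703125)
```

View pics/s3.png

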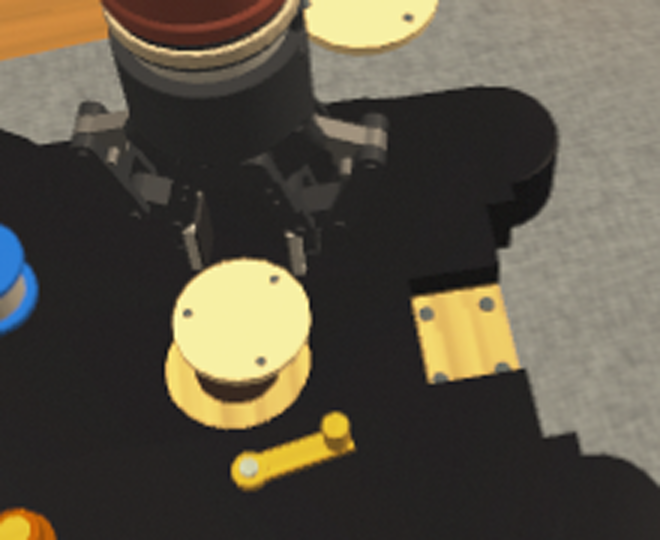

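The cover is centred between the fingers at (240,320) in the crop and about 19.5 mm short of the recess, with almost no lateral error. I'll push straight on.

>>> {"fn": "send_rows", "kwargs": {
  "steps": [
    {"translation": [-0.4, 0, 0], "delta_rot": [0, 0, 0], "jaw": 4},
    {"translation": [-0.8, 0, 0], "delta_rot": [0, 0, 0], "jaw": 4},
    {"translation": [-1.1, 0, 0], "delta_rot": [0, 0, 0], "jaw": 4},
    {"translation": [-1.4, 0, 0], "delta_rot": [0, 0, 0], "jaw": 4},
    {"translation": [-1.6, 0, 0], "delta_rot": [0, 0, 0], "jaw": 4},
    {"translation": [-1.8, 0, 0], "delta_rot": [0, 0, 0], "jaw": 4},
    {"translation": [-1.95, 0, 0], "delta_rot": [0, 0, 0], "jaw": 4},
    {"translation": [-1.95, 0, 0], "delta_rot": [0, 0, 0], "jaw": 4}
  ]
}}

```text
time: 6.9
tool_pos: [0.566, -0.0681, 0.0589]
tool_rot: [0.0, 0.163, 0.987, 0.0]
contact_force: [0.6, 0.5, -0.2]
gripper_width: 0.469
grasp_force: 0.0
```

```bash
python3 - <<'E'
from h import *
s=state();print(s['tool_pos'],s['contact_force'])
f=cover("scene");cv2.imwrite("pics/s4.png",cv2.resize(f["pixels"][180:360,180:400],None,fx=3,fy=3,interpolation=cv2.INTER_CUBIC))
E
```

```text
[ 0.56596298 -0.06809202  0.05885706] [ 0.56933168  0.51079753 -0.15282181]
scene cover [[857.0, 201.4], [122.6, 148.9]] mec 858.3 199.8 84.7
scene cover [[600.8, -78.7], [60.2, 61.1]] mec 600.9 -78.8 31.2
scene cover [[682.2, 253.9], [89.3, 94.2]] mec 682.4 255.0 63.6
scene cover [[606.0, 486.4], [79.6, 178.0]] mec 604.2 488.3 88.5
scene cover [[526.5, 123.0], [299.1, 366.7]] mec 490.6 96.6 246.0
scene cover [[471.1, 502.5], [69.7, 109.3]] mec 457.3 501.3 61.9
```

View pics/s4.png

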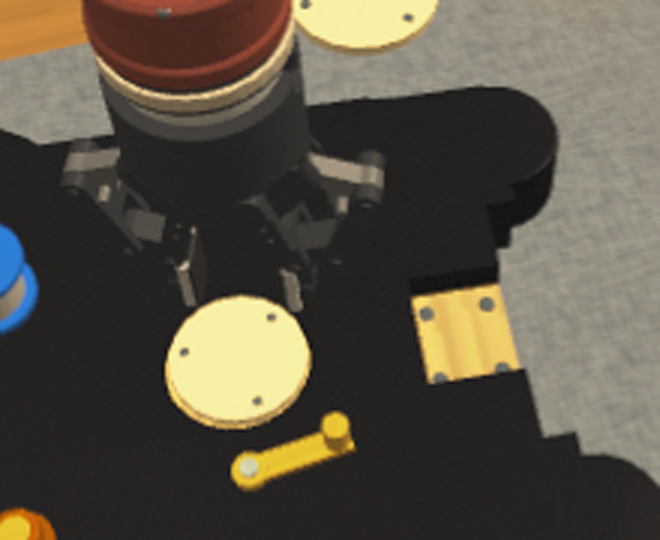

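The cover seems to have dropped in, with a uniform rim around (238,360) in the crop. I'll back off, lift, and check depth and flushness while locating the button.

>>> {"fn": "send_rows", "kwargs": {
  "steps": [
    {"translation": [0.6, 0, 0], "delta_rot": [0, 0, 0], "jaw": 4},
    {"translation": [1.2, 0, 0], "delta_rot": [0, 0, 0], "jaw": 4},
    {"translation": [2, 0, -1], "delta_rot": [0, 0, 0], "jaw": 3},
    {"translation": [3, 0, -3], "delta_rot": [0, 0, 0], "jaw": 2},
    {"translation": [4, 0, -5], "delta_rot": [0, 0, 0], "jaw": 1},
    {"translation": [6, 0, -8], "delta_rot": [0, 0, 0], "jaw": 0},
    {"translation": [8, 0, -10], "delta_rot": [0, 0, 0], "jaw": 0},
    {"translation": [8, 0, -10], "delta_rot": [0, 0, 0], "jaw": 0}
  ]
}}

```text
time: 7.75
tool_pos: [0.4902, -0.0419, 0.162]
tool_rot: [0.003, 0.163, 0.987, -0.0]
contact_force: [-0.6, 0.0, -0.1]
gripper_width: 0.005
grasp_force: 0.0
```

```bash
python3 - <<'E'
from h import *
s=state();print(s['tool_pos'],s['tool_rot'],s['contact_force'])
f=cover("scene")
D=f['range_z'];h=cv2.cvtColor(f["pixels"],cv2.COLOR_BGR2HSV)
K=np.array([[f['fx'],0,f['cx']],[0,f['fy'],f['cy']],[0,0,1]]);R=cv2.Rodrigues(np.array(f['rvec']))[0];t=np.array(f['tvec']).ravel()
vv,uu=np.mgrid[240:370,200:330];d=D[240:370,200:330].ravel();p=cv2.undistortPoints(np.c_[uu.ravel(),vv.ravel()].astype(float).reshape(-1,1,2),K,np.array(f['dist'])).reshape(-1,2)
W=(np.c_[p*d[:,None],d]-t)@R
r=np.hypot(W[:,0]-.6,W[:,1]+.079);ok=d>0
a=W[ok&(r<.028)];b=W[ok&(r>.038)&(r<.055)&(abs(W[:,2]-.045)<.006)]
for q in(a,b):
    c=np.linalg.lstsq(np.c_[q[:,:2]-[.6,-.079],np.ones(len(q))],q[:,2],rcond=None)[0];print(len(q),c.round(4))
for nm,uv,z in(("pivot",(262.7,335.7),.052),("stud",(291.7,320),.067)):print(nm,(ray(f,[uv],z)*1000).round(1))
g=grab_frame("top")
for nm,uv,z in(("pivot",(386.5,160.3),.052),("stud",(361,157),.067)):print(nm,(ray(g,[uv],z)*1000).round(1))
E
```

```text
[ 0.49021488 -0.04193852  0.16199631] [ 2.95993025e-03  1.62862705e-01  9.86644287e-01 -1.71200838e-04] [-0.64437534  0.00621359 -0.14387648]
scene cover [[861.3, 199.4], [109.8, 150.9]] mec 866.1 196.7 84.1
scene cover [[600.7, -78.7], [60.0, 61.1]] mec 600.9 -78.8 31.2
scene cover [[606.8, 485.8], [76.5, 181.5]] mec 602.5 484.0 86.7
scene cover [[470.3, 502.8], [69.2, 111.2]] mec 456.1 502.0 63.3
1158 [-0.0067  0.0043  0.0445]
2155 [ 0.0035 -0.0007  0.0447]
pivot [[655.5 -84.6  52. ]]
stud [[650.9 -44.   67. ]]
pivot [[658.2 -86.   52. ]]
stud [[653.7 -45.5  67. ]]
```

The cover is seated: its top is level with the guitar and the tilt is about 0.01 rad. From the views, the pivot is at ≈(657,−85) mm and the stud at ≈(652,−45), which is θ≈0.2. I'll move the shut fingers beyond the stud, aligned to the guitar axes.

>>> {"fn": "send_rows", "kwargs": {
  "steps": [
    {"translation": [-2.5, 0.8, 0], "delta_rot": [0, 0, -0.05], "jaw": 0},
    {"translation": [-5.5, 1.8, 0], "delta_rot": [0, 0, -0.1], "jaw": 0},
    {"translation": [-9, 2.9, 0], "delta_rot": [0, 0, -0.15], "jaw": 0},
    {"translation": [-12.5, 4, 0], "delta_rot": [0, 0, -0.2], "jaw": 0},
    {"translation": [-16, 5.1, 0], "delta_rot": [0, 0, -0.222], "jaw": 0},
    {"translation": [-18.2, 5.8, 1], "delta_rot": [0, 0, -0.222], "jaw": 0},
    {"translation": [-18.2, 5.8, 3], "delta_rot": [0, 0, -0.222], "jaw": 0},
    {"translation": [-18.2, 5.8, 5], "delta_rot": [0, 0, -0.222], "jaw": 0}
  ]
}}

```text
time: 8.65
tool_pos: [0.6815, -0.0461, 0.1056]
tool_rot: [-0.001, 0.053, 0.999, 0.0]
contact_force: [0.0, -0.4, -0.5]
gripper_width: -0.003
grasp_force: 0.0
```

>>> {"fn": "send_rows", "kwargs": {
  "steps": [
    {"translation": [0, 0, 0.5], "delta_rot": [0, 0, 0], "jaw": 0},
    {"translation": [0, 0, 1.2], "delta_rot": [0, 0, 0], "jaw": 0},
    {"translation": [0, 0, 2], "delta_rot": [0, 0, 0], "jaw": 0},
    {"translation": [0, 0, 2.8], "delta_rot": [0, 0, 0], "jaw": 0},
    {"translation": [0, 0, 3.4], "delta_rot": [0, 0, 0], "jaw": 0},
    {"translation": [0, 0, 3.8], "delta_rot": [0, 0, 0], "jaw": 0},
    {"translation": [0, 0, 3.8], "delta_rot": [0, 0, 0], "jaw": 0},
    {"translation": [0, 0, 3.8], "delta_rot": [0, 0, 0], "jaw": 0}
  ]
}}

```text
time: 9.45
tool_pos: [0.6812, -0.046, 0.0711]
tool_rot: [0.0, 0.053, 0.999, -0.0]
contact_force: [-0.3, 0.3, -0.2]
gripper_width: -0.002
grasp_force: 0.0
```

```bash
python3 - <<'E'
from h import *
s=state();print(s['tool_pos'],s['tool_rot'],s['contact_force'])
f=grab_frame("scene");cv2.imwrite("pics/s5.png",cv2.resize(f["pixels"][180:360,180:400],None,fx=3,fy=3,interpolation=cv2.INTER_CUBIC))
gx=np.array([.994,-.106]);gy=np.array([.106,.994]);d=s['tool_pos'][:2]*1000-[656.8,-85.3];print(d@gx,d@gy)
E
```

```text
[ 0.68116583 -0.04600768  0.07110607] [ 2.29754399e-04  5.29013069e-02  9.98599718e-01 -4.45249308e-05] [-0.30562889  0.34065919 -0.22724627]
20.054652942607984 41.639345652953615
```

View pics/s5.png

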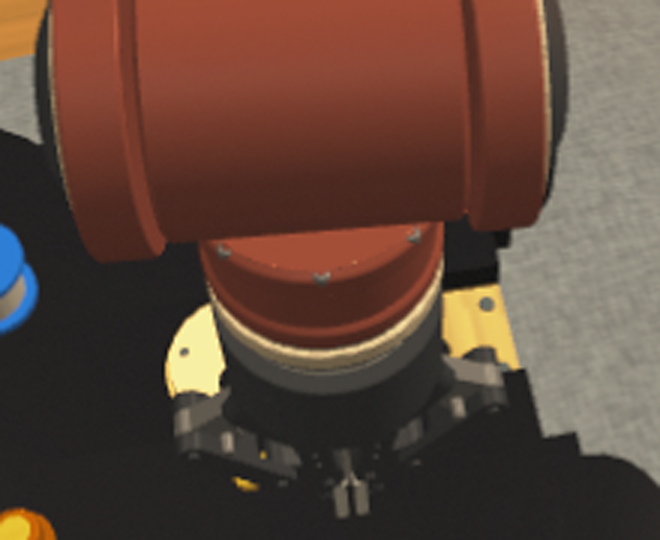

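The shut tips are at crop (350,500), beyond the stud, and clear of it. I'll sweep along the arc.

>>> {"fn": "send_rows", "kwargs": {
  "steps": [
    {"translation": [0.6, 0.05, 0], "delta_rot": [0, 0, 0], "jaw": 0},
    {"translation": [1.1, 0.1, 0], "delta_rot": [0, 0, 0], "jaw": 0},
    {"translation": [1.7, 0.1, 0], "delta_rot": [0, 0, 0], "jaw": 0},
    {"translation": [2.3, 0.1, 0], "delta_rot": [0, 0, 0], "jaw": 0},
    {"translation": [3, 0, 0], "delta_rot": [0, 0, 0], "jaw": 0},
    {"translation": [3.6, -0.2, 0], "delta_rot": [0, 0, 0], "jaw": 0},
    {"translation": [4.2, -0.5, 0], "delta_rot": [0, 0, 0], "jaw": 0},
    {"translation": [4.7, -0.9, 0], "delta_rot": [0, 0, 0], "jaw": 0}
  ]
}}

```text
time: 10.3
tool_pos: [0.6329, -0.0501, 0.071]
tool_rot: [0.0, 0.053, 0.999, 0.0]
contact_force: [1.4, -0.5, 1.0]
gripper_width: -0.0
grasp_force: 0.6
```

>>> {"fn": "send_rows", "kwargs": {
  "steps": [
    {"translation": [0.4, -0.4, 0], "delta_rot": [0, 0, 0], "jaw": 0},
    {"translation": [0.8, -0.8, 0], "delta_rot": [0, 0, 0], "jaw": 0},
    {"translation": [1, -1.1, 0], "delta_rot": [0, 0, 0], "jaw": 0},
    {"translation": [1.2, -1.4, 0], "delta_rot": [0, 0, 0], "jaw": 0},
    {"translation": [1.3, -1.5, 0], "delta_rot": [0, 0, 0], "jaw": 0},
    {"translation": [1.3, -1.6, 0], "delta_rot": [0, 0, 0], "jaw": 0},
    {"translation": [1.3, -1.6, 0], "delta_rot": [0, 0, 0], "jaw": 0},
    {"translation": [1.3, -1.6, 0], "delta_rot": [0, 0, 0], "jaw": 0}
  ]
}}

```text
time: 11.1
tool_pos: [0.6186, -0.0645, 0.0707]
tool_rot: [-0.0, 0.053, 0.999, -0.0]
contact_force: [0.2, -0.0, 0.4]
gripper_width: 0.001
grasp_force: 0.2
```

```bash
python3 - <<'E'
from h import *
s=state();print(s['tool_pos'],s['contact_force'])
gx=np.array([.994,-.106]);gy=np.array([.106,.994]);d=s['tool_pos'][:2]*1000-[656.8,-85.3];print(d@gx,d@gy)
f=grab_frame("wrist");cv2.imwrite("pics/w6.png",f["pixels"])
E
```

```text
[ 0.6185867  -0.06446586  0.07067321] [ 0.22038423 -0.02261576  0.43153981]
-40.192434304901134 16.658520901694523
```

View pics/w6.png

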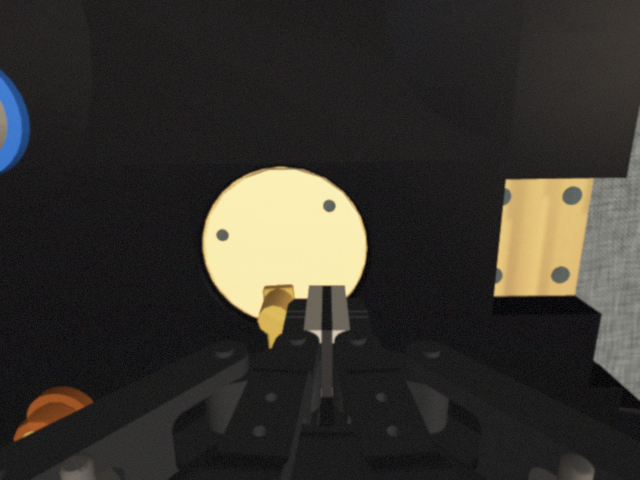

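The arm tip, at (278,288), now lies over the cover and points at its centre, so θ≈1.55–1.6. I'll nudge 4 mm further towards the stop, then retreat along +y and up.

>>> {"fn": "send_rows", "kwargs": {
  "steps": [
    {"translation": [0, -0.1, 0], "delta_rot": [0, 0, 0], "jaw": 0},
    {"translation": [0, -0.2, 0], "delta_rot": [0, 0, 0], "jaw": 0},
    {"translation": [0, -0.3, 0], "delta_rot": [0, 0, 0], "jaw": 0},
    {"translation": [0, -0.4, 0], "delta_rot": [0, 0, 0], "jaw": 0},
    {"translation": [0, -0.4, 0], "delta_rot": [0, 0, 0], "jaw": 0},
    {"translation": [0, -0.4, 0], "delta_rot": [0, 0, 0], "jaw": 0},
    {"translation": [0, -0.4, 0], "delta_rot": [0, 0, 0], "jaw": 0},
    {"translation": [0, -0.4, 0], "delta_rot": [0, 0, 0], "jaw": 0}
  ]
}}

```text
time: 11.95
tool_pos: [0.6182, -0.0669, 0.0706]
tool_rot: [-0.0, 0.053, 0.999, 0.002]
contact_force: [0.5, 6.9, 1.4]
gripper_width: -0.004
grasp_force: 3.2
```

>>> {"fn": "send_rows", "kwargs": {
  "steps": [
    {"translation": [0, 0.5, 0], "delta_rot": [0, 0, 0], "jaw": 0},
    {"translation": [0, 1, 0], "delta_rot": [0, 0, 0], "jaw": 0},
    {"translation": [0, 1.5, -1], "delta_rot": [0, 0, 0], "jaw": 0},
    {"translation": [0, 2, -4], "delta_rot": [0, 0, 0], "jaw": 0},
    {"translation": [1, 3, -7], "delta_rot": [0, 0, 0], "jaw": 0},
    {"translation": [3, 5, -11], "delta_rot": [0, 0, 0], "jaw": 0},
    {"translation": [6, 8, -14], "delta_rot": [0, 0, 0], "jaw": 0},
    {"translation": [10, 12, -14], "delta_rot": [0, 0, 0], "jaw": 0}
  ]
}}

```text
time: 12.75
tool_pos: [0.5393, 0.0552, 0.2179]
tool_rot: [0.006, 0.054, 0.999, -0.0]
contact_force: [1.2, 0.9, -0.1]
gripper_width: -0.002
grasp_force: 0.0
```

```bash
python3 - <<'E'
from h import *
s=state();print(s['tool_pos'],s['contact_force'])
f=cover("scene");cv2.imwrite("pics/s7.png",cv2.resize(f["pixels"][180:400,120:400],None,fx=2.5,fy=2.5,interpolation=cv2.INTER_CUBIC))
E
```

```text
[0.53933793 0.05520463 0.21786305] [ 1.16165123  0.89347863 -0.12133046]
scene cover [[861.2, 199.5], [110.0, 151.2]] mec 866.1 196.7 84.1
scene cover [[599.2, -77.8], [56.9, 61.6]] mec 600.9 -78.8 31.2
scene cover [[609.2, 484.1], [78.9, 175.3]] mec 602.4 481.7 86.7
scene cover [[471.2, 501.9], [68.4, 107.1]] mec 458.7 501.3 61.0
```

View pics/s7.png

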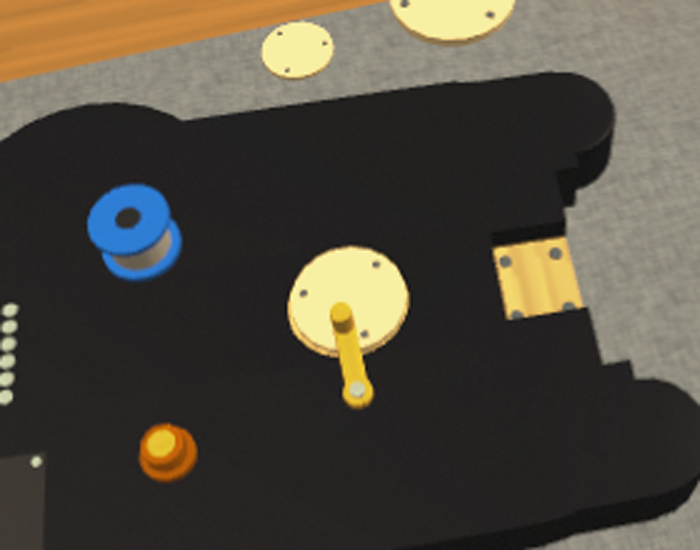

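The button is swung fully over the seated cover: the stop was felt at 7 N, and the stud is at crop (342,315). The spool and knob are untouched, and the hand is clear.

```bash
python3 -c "
from plant import *
print(job_done())"
```

```text
the job is handed in; nothing more can be done
None
```

The cover is seated flush in its recess and the turn-button is swung over it to its stop; the spool and knob were left where they stood, the hand is clear, and I've handed the job in (no verdict came back).

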